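# Move three models on one step round the paint bench

### The arm

A 6-joint arm with a two-finger parallel gripper is mounted at the origin on the work surface. World frame = base frame: x ahead of the robot, y to its left, z up, the work surface at z = 0. Lengths are in m, angles in rad, forces in N, time in s.
With the tool pointing down it reaches from about 0.375 to 0.975 m from the base axis. Payload 3.8 kg.
Tool frame: the origin (TCP) lies on the centre line of the jaws, within the pads' length; the fingertips stand 14 mm ahead of it and the grasp point (between the pads) lies 5 mm behind it; z points along the fingers, y is the line along which they close (so a half turn about z gives the same grasp; the last joint's range is limited). The gripper opens to 85 mm and grips with 20 to 120 N. Pads are 22 mm wide; open, the fingers measure 114 mm over their backs; the gripper's body (76 mm by 85 mm) begins 54 mm behind the grasp point. The pads swing forward as they close: fully open they stand 13 mm farther back than shut.
Start: joints at [1.148, 0.264, 1.604, -0, 1.274, -0.037], TCP at [0.254, 0.625, 0.245] pointing down, gripper open.
Joint ranges: [-2.63, 2.63], [-0.94, 2.18], [0.31, 2.57], [-1.31, 4.45], [0, 2.66], [-2.55, 2.55]. Speed limits (rad/s): [2.57, 2.57, 3.14, 3.14, 3.14, 3.14].

### API

Orientations are given as a rotation vector (axis times angle).
In Python, from workcell import bot, eyes, spot_in gives the robot as it stands.
- The arm moves only by the tool carry_out, never from a script. Its argument "series" is text: rows parted by semicolons, each of 4 numbers parted by spaces: the shift along the world's x, y, z in m, then the turn about the world's z in degrees. In form: tx ty tz roll; .... A call has 1 to 20 rows; each row shifts and turns the commanded pose from where the row before left it; what a row does not reach is not made up. A row lasts 1/8 s, in which the tool goes at most 62.5 mm and 10.7 degrees, less where a joint would pass 70% of its speed; a pose out of reach is approached as far as the arm can. A call is refused whole if a number of a shift passes 0.0625 or a number of a turn 10.7, either way. A call with a gripper value outside its range is refused whole. "jaw" is the gripper command: -1 is shut, 1 is fully open, values between are in proportion, set as the call begins (left out, the last holds). The fingers move at their own pace and stop on an object; "grip_force" is the grip in N (left out, the last holds). Time passes only in rows, so rows that do not move let the fingers close. It gives the time, the measured TCP pose, the force, the opening and the grip force at its end, in the units of the state.
- bot.read_state(): the state, without advancing time (a new reading comes with each control period).
- eyes.read_camera(name): name is "scene" or "top" or "wrist"; returns (picture, depth): 420x560x3 uint8, blue, green, red; 420x560 float32, m along the optical axis (not along the pixel's ray), 0 where there is no reading.
- eyes.get_calibration(name): a dict with "K" (3x3 intrinsics, pixels), "position" and "rotation" of the camera in the world; the wrist camera has in their place "T_tool_cam" (4x4, takes a point from camera to tool coordinates, whose origin is the TCP and whose axes are the flange's). Camera axes: x right, y down, z forward; pixel columns grow to the right and rows downward; lengths in m; the calibration is good to about 2 mm. A picture is of the moment at which its call begins: read the wrist's pose just before it. get_calibration takes no time and is no camera call.
- bot.finish_job(): hands the job in; it is judged then, once.
Trained networks look in the newest picture that a camera, given by its name, has taken for a name from the list of things; names that differ only in an ending like _2 or _b are one class to them, and where a whole thing is asked for, a point or a joint stands for the part that bears it (a point fixed in the world has none). Each returns a list of dicts, best first, with "score" (0 to 1); they miss things now and then, are a little off and sometimes report something else, mostly with a low value. They report only what shows in the picture. A call takes as long as a camera call.
- spot_in(camera, target): "rect" ([centre column, centre row, width, height] in pixels, round what is visible of it).
The state is a dict: "time": time; "q": joint angles; "joint_vel": joint speeds; "joint_torque": joint torques, N m; "tool_pos": TCP position; "tcp_rot": TCP orientation; "wrist_force": force on the tool from outside, world axes, zero at the start; "torque": the same for the moment, N m; "width": opening from 0.0 (shut) to 1.0 (fully open); "grip_force": force on a finger pad.
Only numpy, scipy, OpenCV 4.12 (cv2) and the standard library are available. Lean on these libraries where they do the work, as an engineer would, in place of code of your own. Each camera call takes 0.05 s, during which the arm holds its last target. There are 200 camera calls.

### The job

Three models on cork painting grips have to change places: the helmet goes from the turntable to the drying stand, the car from the drying stand to the hand-painting stand, and the aeroplane from the hand-painting stand to the turntable. All three places are taken, so park one model in the empty spare holder for the time being; set each down upright and fully home in its cup, let go of it, do not drop a model or stand or lay it on the bench, and leave the paint jar, the bottle and the mixing cup where they stand.

Things in the scene. Friction and masses are not known exactly. Their poses are not given: they have to be found in the camera images.
- helmet: Model helmet: round white dome, black visor, 40 mm across, top 97 mm above the origin. On a round cork painting grip: underside 34 mm across, tapering out to 48 mm at 32 mm height, then a straight 48 mm cylinder to 70 mm; hold it there, about 58 mm up, at any yaw. Loose, 80 to 170 g. Origin: centre of the grip's underside; z up. Starts in the turntable's cup.
- car: Model car: white, oblong from above, 42 mm (along x) by 21 mm, top 92 mm above the origin. On a round cork painting grip: underside 34 mm across, tapering out to 48 mm at 32 mm height, then a straight 48 mm cylinder to 70 mm; hold it there, about 58 mm up, at any yaw. Loose, 80 to 170 g. Origin: centre of the grip's underside; z up. Starts in the drying stand's cup.
- plane: Model aeroplane: white, a cross from above, 42 mm long (x), 44 mm span (y), top 93 mm above the origin. On a round cork painting grip: underside 34 mm across, tapering out to 48 mm at 32 mm height, then a straight 48 mm cylinder to 70 mm; hold it there, about 58 mm up, at any yaw. Loose, 80 to 170 g. Origin: centre of the grip's underside; z up. Starts in the hand-painting stand's cup.
- turntable: Painting turntable: a round grey disc 130 mm in diameter, its top 16 mm high. It does not turn. Fixed. At its centre a white tapered cup, inside 40 mm across at the floor, 55 mm at the mouth, 30 mm deep, outside 63 mm. Origin: on the bench under the cup's axis; z up. Cup floor 22 mm above it, rim 52. A grip rests on the cup floor with 2 to 4 mm play. 
- drying_stand: Drying stand: a square steel tray 100 by 100 mm with a 16 mm high rim and dark slats. Fixed. At its centre a white tapered cup, inside 40 mm across at the floor, 55 mm at the mouth, 30 mm deep, outside 63 mm. Origin: on the bench under the cup's axis; z up. Cup floor 14 mm above it, rim 44. A grip rests on the cup floor with 2 to 4 mm play. 
- detail_stand: Hand-painting stand: an oblong wooden board 70 mm (along x) by 130 mm (along y), 14 mm high, white paint wells at one end, a brush at the other. Fixed. At its centre a white tapered cup, inside 40 mm across at the floor, 55 mm at the mouth, 30 mm deep, outside 63 mm. Origin: on the bench under the cup's axis; z up. Cup floor 20 mm above it, rim 50. A grip rests on the cup floor with 2 to 4 mm play. 
- spare_holder: Spare holder: a small round dark foot 84 mm in diameter, 6 mm high, its cup empty at the start. Fixed. At its centre a white tapered cup, inside 40 mm across at the floor, 55 mm at the mouth, 30 mm deep, outside 63 mm. Origin: on the bench under the cup's axis; z up. Cup floor 12 mm above it, rim 42. A grip rests on the cup floor with 2 to 4 mm play. 
- paint_jar: Bystander: glass paint jar with black cap, 48 mm in diameter, 55 mm tall. Loose. Origin: centre of its underside. Leave it alone.
- thinner_bottle: Bystander: clear plastic bottle with white cap, 50 mm in diameter, 115 mm tall. Loose. Origin: centre of its underside. Leave it alone.
- mixing_cup: Bystander: small steel cup, empty, 60 mm in diameter at the rim, 55 mm tall, standing directly on the bench with no foot. Loose. Origin: centre of its underside. Leave it alone; it is not a holder.

How it is judged:
On the way:
1. one of the three models is parked in the spare holder: down in its cup, upright and let go (((horizontal distance between helmet and spare_holder below 0.008 m and z of helmet in the frame of spare_holder between 0.007 and 0.017 m and angle between helmet's own z axis and vertical below 0.12 rad and contact force between helmet and the fingers below 0.05 N) or (horizontal distance between car and spare_holder below 0.008 m and z of car in the frame of spare_holder between 0.007 and 0.017 m and angle between car's own z axis and vertical below 0.12 rad and contact force between car and the fingers below 0.05 N) or (horizontal distance between plane and spare_holder below 0.008 m and z of plane in the frame of spare_holder between 0.007 and 0.017 m and angle between plane's own z axis and vertical below 0.12 rad and contact force between plane and the fingers below 0.05 N))), for 0.2 s.
At the end, for the whole second after the job is handed in: The helmet stands in the cup of the drying stand, the car in that of the hand-painting stand and the aeroplane in that of the turntable: each centred within 8 mm, its underside within 5 mm of the cup floor, within 0.12 rad of upright, let go and at rest (horizontal distance between helmet and drying_stand below 0.008 m and z of helmet in the frame of drying_stand between 0.009 and 0.019 m and angle between each of helmet, car, plane's own z axis and vertical below 0.12 rad and linear speed of each of helmet, car, plane below 0.02 m/s and angular speed of each of helmet, car, plane below 0.2 rad/s and contact force between each of helmet, car, plane and the fingers below 0.05 N and horizontal distance between car and detail_stand below 0.008 m and z of car in the frame of detail_stand between 0.015 and 0.025 m and horizontal distance between plane and turntable below 0.008 m and z of plane in the frame of turntable between 0.017 and 0.027 m); the robot touches nothing.
It fails at once if the paint jar, the bottle or the mixing cup is pushed more than 30 mm from its place or tipped by more than 0.5 rad (distance of any of paint_jar, thinner_bottle, mixing_cup from where it was at the start of the episode above 0.03 m or angle between any of paint_jar, thinner_bottle, mixing_cup's own z axis and vertical above 0.5 rad).
It fails at once if a model is stood or laid on the bench or tipped over (underside below 4 mm, or more than 0.8 rad from upright) (height (world z) of any of helmet, car, plane below 0.004 m or angle between any of helmet, car, plane's own z axis and vertical above 0.8 rad).
It fails at once if a model is dropped: it falls, out of the fingers, at more than 0.7 m/s (a drop of about 25 mm) ((linear speed of helmet above 0.7 m/s and contact force between helmet and the fingers below 0.05 N) or (linear speed of car above 0.7 m/s and contact force between car and the fingers below 0.05 N) or (linear speed of plane above 0.7 m/s and contact force between plane and the fingers below 0.05 N)).
It also fails if it takes over 112 s, if anything falls off the work surface, if the arm or the gripper's body presses on something with over 40 N, if the wrist force passes 120 N, or if a joint passes its speed limit or range.

## Working session

There is one attempt and no reset: what is moved stays moved. The work goes in short steps, Python scripts to look and compute and a tool call to move; the robot and the scene stay as the last step left them, time stands still between calls to the robot, and variables do not carry over. Pictures are saved under pics/ and viewed, at most 14 in all, crops included, and the job is handed in when it is done.

Besides the shell and the picture viewer there is one more tool, called in YAML: its name, and indented under it one key for each argument. carry_out: Moves the arm, as the interface text tells. Its arguments: {"type":"object","properties":{"series":{"type":"string"},"jaw":{"type":"number"},"grip_force":{"type":"number"}},"required":["series"]}

```bash
mkdir -p pics; cat > h.py <<'E'
import numpy as np, cv2
from workcell import bot, eyes, spot_in
def cam(n):
    c=eyes.get_calibration(n); return np.array(c["K"]),np.array(c["position"]),np.array(c["rotation"])
def ray(n,u,v,z):  # world point on pixel ray at height z
    K,p,R=cam(n)
    if R.shape!=(3,3): R=cv2.Rodrigues(R)[0]
    d=R@np.linalg.solve(K,[u,v,1]); return p+d*(z-p[2])/d[2]
E
python3 - <<'E'
from h import *
print(eyes.get_calibration("top")); s=bot.read_state(); print(s["time"],s["tool_pos"],s["tcp_rot"],s["width"])
im,d=eyes.read_camera("top"); cv2.imwrite("pics/top0.png",im); np.save("d0.npy",d)
for t in "helmet car plane turntable drying_stand detail_stand spare_holder paint_jar thinner_bottle mixing_cup".split():
    for r in spot_in("top",t)[:2]: 
        c=r["rect"]; print(t,round(r["score"],2),np.round(c),ray("top",c[0],c[1],.08).round(3),ray("top",c[0],c[1],0.03).round(3))
E
```

```text
{'K': array([[449.01880356,   0.        , 288.87784921],
       [  0.        , 449.01880356, 209.47795596],
       [  0.        ,   0.        ,   1.        ]]), 'position': array([ 0.5132132 , -0.00904843,  0.97074451]), 'rotation': array([-2.1819588 ,  2.23666811, -0.04823726])}
0.0 [0.25373382 0.62473581 0.2439577 ] [-0.60217099 -3.08282454  0.00344936] 1.0005940003270841
helmet 0.65 [153. 258.  29.  24.] [0.454 0.252 0.08 ] [0.45  0.266 0.03 ]
car 0.73 [399. 254.  32.  21.] [ 0.45  -0.234  0.08 ] [ 0.446 -0.246  0.03 ]
plane 0.6 [327. 166.  24.  20.] [ 0.629 -0.097  0.08 ] [ 0.635 -0.102  0.03 ]
plane 0.6 [421. 144.  27.  27.] [ 0.667 -0.286  0.08 ] [ 0.676 -0.302  0.03 ]
turntable 0.71 [159. 253.  60.  61.] [0.464 0.239 0.08 ] [0.461 0.253 0.03 ]
turntable 0.32 [324. 170.  65.  58.] [ 0.619 -0.09   0.08 ] [ 0.625 -0.094  0.03 ]
drying_stand 0.7 [390. 254.  49.  44.] [ 0.45  -0.216  0.08 ] [ 0.446 -0.228  0.03 ]
detail_stand 0.86 [325. 171.  70.  58.] [ 0.618 -0.092  0.08 ] [ 0.624 -0.097  0.03 ]
spare_holder 0.81 [229. 162.  37.  43.] [0.641 0.099 0.08 ] [0.648 0.105 0.03 ]
paint_jar 0.86 [420. 142.  29.  28.] [ 0.672 -0.284  0.08 ] [ 0.681 -0.299  0.03 ]
thinner_bottle 0.95 [273. 254.  24.  30.] [0.456 0.015 0.08 ] [0.453 0.016 0.03 ]
thinner_bottle 0.22 [397. 256.  33.  27.] [ 0.446 -0.231  0.08 ] [ 0.442 -0.244  0.03 ]
mixing_cup 0.91 [126. 140.  33.  28.] [0.69  0.302 0.08 ] [0.7  0.32 0.03]
```

View pics/top0.png

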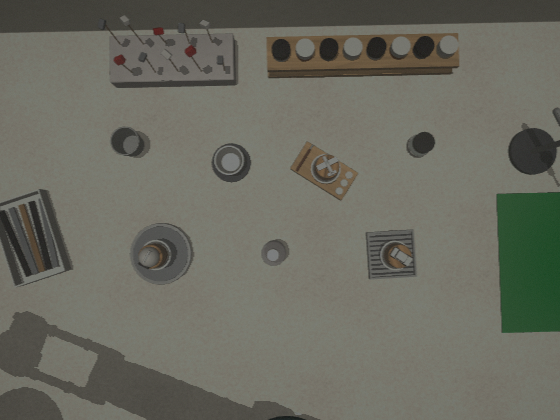

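The top view shows the turntable with helmet at (161,253), the drying stand with car at (391,254), the hand-painting stand with aeroplane at (325,170) and the empty spare holder at (230,162). The bottle stands at (273,253), the jar at (420,143) and the mixing cup at (126,141). I'll refine the positions with depth.

```bash
cat >> h.py <<'E'
from scipy.optimize import least_squares
def cloud(d,n):
    K,p,R=cam(n)
    if R.shape!=(3,3): R=cv2.Rodrigues(R)[0]
    v,u=np.nonzero(d>0); z=d[v,u]
    return (np.linalg.inv(K)@np.c_[u,v,np.ones(len(u))].T*z).T@R.T+p
def circ(P,r,c0):
    f=least_squares(lambda c:np.hypot(*(P[:,:2]-c).T)-r,c0,loss="soft_l1",f_scale=.002); return f.x,np.sqrt(np.mean(f.fun**2))
E
python3 - <<'E'
from h import *
d=np.load("d0.npy"); P=cloud(d,"top")
print("bench z",np.median(P[:,2]))
for n,c0,rim,fl in [("turntable",(.461,.25),.052,.022),("drying",(.447,-.23),.044,.014),("detail",(.624,-.097),.050,.020),("spare",(.648,.105),.042,.012)]:
    c=np.array(c0)
    for _ in range(3):
        r=np.hypot(*(P[:,:2]-c).T)
        Q=P[(abs(P[:,2]-rim)<.005)&(r<.045)&(r>.02)]
        c,e=circ(Q,.0295,c)
    print(n,"rim",c.round(4),len(Q),e.round(4),"z",np.median(Q[:,2]).round(4))
    if n!="spare":
        r=np.hypot(*(P[:,:2]-c).T); T=P[(abs(P[:,2]-fl-.07)<.005)&(r<.045)]
        lo,hi=T[:,:2].min(0),T[:,:2].max(0); H=P[(r<.045)&(P[:,2]>fl+.076)]
        print("  grip top",T[:,:2].mean(0).round(4),((lo+hi)/2).round(4),(hi-lo).round(3),len(T),"model",H.mean(0).round(4),H[:,2].max().round(3))
for n,c0 in [("jar",(.68,-.29)),("bottle",(.453,.016)),("mix",(.695,.31))]:
    Q=P[(np.hypot(*(P[:,:2]-c0).T)<.05)&(P[:,2]>.04)]; print(n,Q.mean(0).round(3),Q[:,2].max().round(3))
im,ds=eyes.read_camera("scene"); cv2.imwrite("pics/scene0.png",im)
Q=cloud(ds,"scene")
for n,c0 in [("turntable",(.461,.25)),("drying",(.447,-.23)),("detail",(.624,-.097)),("spare",(.648,.105))]:
    T=Q[(np.hypot(*(Q[:,:2]-c0).T)<.05)&(Q[:,2]>.06)]; print(n,len(T),T.mean(0).round(3) if len(T) else '')
E
```

```text
bench z -0.0007693906910345438
turntable rim [0.4587 0.2567] 123 0.0017 z 0.0511
  grip top [0.4617 0.2457] [0.4584 0.255 ] [0.047 0.046] 125 model [0.4578 0.2532 0.1099] 0.121
drying rim [ 0.4447 -0.2353] 133 0.0017 z 0.0427
  grip top [ 0.4463 -0.2307] [ 0.4463 -0.2333] [0.046 0.046] 232 model [ 0.4463 -0.2322  0.0998] 0.108
detail rim [ 0.6281 -0.0957] 146 0.0015 z 0.0483
  grip top [ 0.6254 -0.0939] [ 0.6271 -0.0949] [0.048 0.046] 243 model [ 0.6273 -0.0951  0.1023] 0.112
spare rim [0.6503 0.1042] 193 0.0016 z 0.0402
jar [ 0.676 -0.298  0.053] 0.058
bottle [0.458 0.015 0.087] 0.118
mix [0.695 0.318 0.05 ] 0.059
turntable 477 [0.471 0.256 0.093]
drying 307 [ 0.456 -0.228  0.084]
detail 438 [ 0.636 -0.091  0.088]
spare 0
```

View pics/scene0.png

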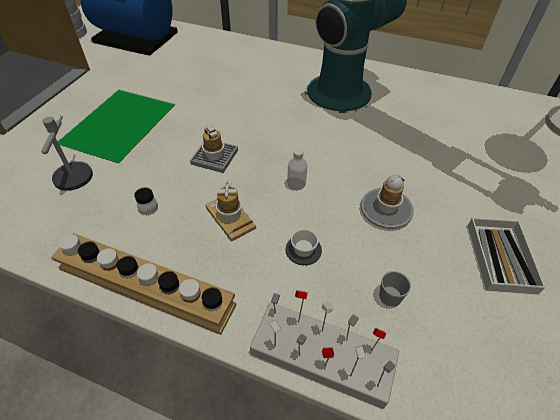

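The scene view agrees with the top view: the helmet is on the turntable at (392,190), the car at (212,138), the aeroplane at (228,200), and the spare holder at (303,245) is empty. My plan is helmet to spare, plane to turntable, car to detail stand, then helmet to drying stand. First I move above the turntable.

carry_out:
  series: "0.0256 -0.0462 -0.004 0;0.0256 -0.0462 -0.004 0;0.0256 -0.0462 -0.004 0;0.0256 -0.0462 -0.004 0;0.0256 -0.0462 -0.004 0;0.0256 -0.0462 -0.004 0;0.0256 -0.0462 -0.004 0;0.0256 -0.0462 -0.004 0;0 0 0 0;0 0 0 0;0 0 0 0"
  jaw: 1
  grip_force: 40

```text
time: 1.98
tool_pos: [0.4583, 0.2569, 0.2135]
tcp_rot: [-0.6, -3.084, -0.001]
wrist_force: [-0.3, 0.5, 1.3]
width: 1.004
grip_force: 0.0
```

```bash
cat >> h.py <<'E'
def wcloud():
    s=bot.read_state(); im,d=eyes.read_camera("wrist"); c=eyes.get_calibration("wrist")
    T=np.array(c["T_tool_cam"]); K=np.array(c["K"]); R=cv2.Rodrigues(np.array(s["tcp_rot"]))[0]
    v,u=np.nonzero(d>0); X=(np.linalg.inv(K)@np.c_[u,v,np.ones(len(u))].T*d[v,u]).T
    return s,im,(X@T[:3,:3].T+T[:3,3])@R.T+np.array(s["tool_pos"])
def wmeas(c0,fl,grip=True):
    s,im,P=wcloud(); c=np.array(c0)
    for _ in range(3):
        r=np.hypot(*(P[:,:2]-c).T); Q=P[(abs(P[:,2]-fl-.03)<.004)&(r<.04)&(r>.022)]
        c,e=circ(Q,.0295,c)
    print("rim",c.round(4),len(Q),e.round(4),"z",np.median(Q[:,2]).round(4))
    if grip:
        r=np.hypot(*(P[:,:2]-c).T); T=P[(abs(P[:,2]-fl-.07)<.004)&(r<.04)]; H=P[(r<.04)&(P[:,2]>fl+.076)]
        (x,y),rad=cv2.minEnclosingCircle(T[:,:2].astype(np.float32))
        W=P[(P[:,2]>fl+.05)&(P[:,2]<fl+.067)&(r<.04)]
        g=circ(W,.024,c) if len(W)>20 else None
        print("griptop",round(x,4),round(y,4),round(rad,4),len(T),"side",g,len(W),"model",H.mean(0).round(4),H[:,2].max().round(3))
    print("tcp",np.round(s["tool_pos"],4),np.round(s["tcp_rot"],3),np.round(s["q"],2),s["time"]); return im
E
python3 - <<'E'
from h import *
cv2.imwrite("pics/w0.png",wmeas((.4585,.2555),.022))
E
```

```text
rim [0.4607 0.2549] 631 0.0014 z 0.0518
griptop 0.4592 0.2547 0.024 674 side (array([0.45968221, 0.25450971]), np.float64(0.00018815022204354882)) 211 model [0.4469 0.2602 0.2591] 0.294
tcp [0.4583 0.2569 0.2135] [-6.000e-01 -3.084e+00 -1.000e-03] [ 0.46  0.    1.96  0.    1.18 -0.72] 1.975
```

View pics/w0.png

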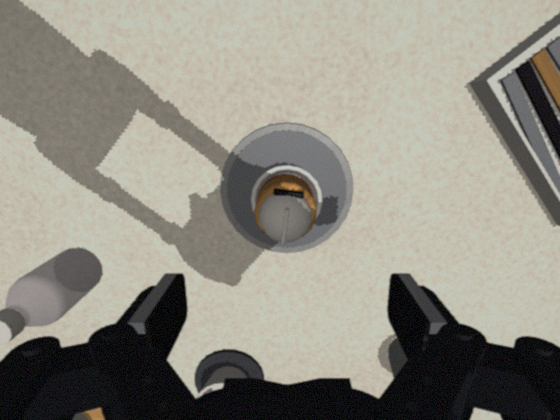

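The wrist view shows the helmet and grip at about (286,205), centred between the open fingers at (160,310) and (415,310). Depth puts the grip axis at (0.4595, 0.2546), so I descend and grip.

carry_out:
  series: "0.0012 -0.0022 -0.025 0;0 0 -0.025 0;0 0 -0.025 0;0 0 -0.025 0;0 0 -0.0225 0;0 0 -0.015 0;0 0 0 0;0 0 0 0;0 0 0 0"

```text
time: 3.15
tool_pos: [0.4609, 0.2541, 0.077]
tcp_rot: [0.602, 3.082, 0.002]
wrist_force: [0.1, -0.7, 0.7]
width: 1.0
grip_force: 0.0
```

carry_out:
  series: "0 0 0 0;0 0 0 0;0 0 0 0;0 0 0 0;0 0 0 0;0 0 0 0;0 0 0 0;0 0 0 0"
  jaw: -1
  grip_force: 40

```text
time: 4.15
tool_pos: [0.4605, 0.2538, 0.0764]
tcp_rot: [0.602, 3.083, 0.001]
wrist_force: [-0.4, -0.3, 6.3]
width: 0.551
grip_force: 41.2
```

carry_out:
  series: "0 0 0.01 0;0 0 0.025 0;0 0 0.025 0;0 0 0.025 0;0 0 0.025 0;0 0 0.025 0;0.0238 -0.0187 0 0;0.0238 -0.0187 0 0;0.0238 -0.0187 0 0;0.0238 -0.0187 0 0;0.0238 -0.0187 0 0;0.0238 -0.0187 0 0;0.0238 -0.0187 0 0;0.0238 -0.0187 0 0;0 0 0 0;0 0 0 0;0 0 0 0;0 0 0 0"

```text
time: 6.4
tool_pos: [0.6498, 0.1046, 0.2109]
tcp_rot: [-0.601, -3.083, -0.0]
wrist_force: [-0.4, 0.6, -1.2]
width: 0.548
grip_force: 41.4
```

```bash
python3 - <<'E'
from h import *
im=wmeas((.6503,.1042),.012,False); cv2.imwrite("pics/w1.png",im)
s,im,P=wcloud(); t=np.array(s["tool_pos"]); r=np.hypot(*(P[:,:2]-t[:2]).T)
for lo in np.arange(-.07,.05,.01):
    Q=P[(r<.035)&(P[:,2]>t[2]+lo)&(P[:,2]<t[2]+lo+.01)]; 
    if len(Q)>5: print(lo.round(3),len(Q),(Q.min(0)-t).round(4),(Q.max(0)-t).round(4))
E
```

```text
rim [0.6522 0.1032] 795 0.0016 z 0.0418
tcp [0.6498 0.1046 0.2109] [-0.601 -3.083 -0.   ] [ 0.12  0.25  1.68  0.    1.21 -1.06] 6.4
-0.06 15 [-0.0183  0.0009 -0.0532] [-0.0103  0.0159 -0.0501]
-0.05 47 [-0.021  -0.0004 -0.0499] [-0.0107  0.0178 -0.0401]
-0.04 67 [-0.0228 -0.0075 -0.04  ] [-0.0114  0.0196 -0.0301]
-0.03 156 [-0.025  -0.0091 -0.0299] [-0.0045  0.0244 -0.02  ]
-0.02 664 [-0.0255 -0.0188 -0.02  ] [ 0.0042  0.0247 -0.01  ]
-0.01 1128 [-0.0254 -0.0297 -0.01  ] [ 0.0079  0.0342 -0.    ]
0.0 1546 [-0.0255 -0.03    0.    ] [0.0196 0.0343 0.01  ]
0.01 4222 [-0.0255 -0.0298  0.01  ] [0.0202 0.0342 0.02  ]
0.02 3387 [-0.0245 -0.0273  0.02  ] [0.0199 0.0348 0.03  ]
0.03 7560 [-0.0244 -0.0271  0.03  ] [0.0139 0.035  0.04  ]
0.04 2811 [-0.0231 -0.0269  0.04  ] [0.0078 0.0349 0.0498]
```

View pics/w1.png

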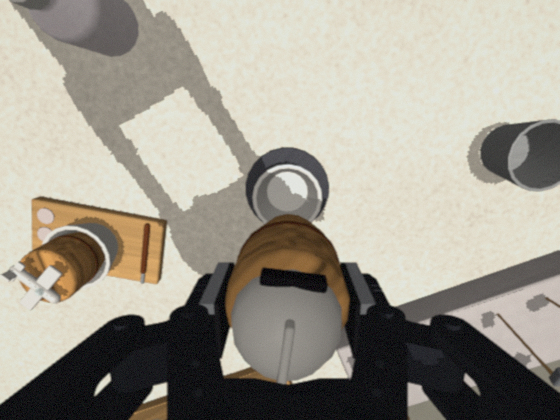

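The helmet is held upright at (288,320), and the empty spare cup is visible just beyond it at (288,192). I'll measure the in-hand offset.

```bash
cat >> h.py <<'E'
def held():
    s,im,P=wcloud(); t=np.array(s["tool_pos"]); D=P-t; R=cv2.Rodrigues(np.array(s["tcp_rot"]))[0]
    c=np.array(eyes.get_calibration("wrist")["T_tool_cam"])[:3,3]; w=(R@c)[:2]; w/=np.linalg.norm(w)
    cs=(D[:,:2]@w)/np.hypot(*D[:,:2].T)
    for lo,hi in ((-.018,-.006),(-.006,.006),(.003,.012)):
        Q=D[(np.hypot(*D[:,:2].T)<.035)&(cs>.75)&(D[:,2]>lo)&(D[:,2]<hi)]
        if len(Q)>20: f=circ(Q,.024,[0,0]); print("held off",lo,f[0].round(4),f[1].round(4),len(Q))
E
python3 -c "
from h import *
held()"
```

```text
held off -0.018 [-0.0009  0.0004] 0.0003 715
held off -0.006 [-0.0008  0.0002] 0.0002 791
held off 0.003 [-0.0009  0.    ] 0.0002 717
```

carry_out:
  series: "0.0022 -0.001 -0.02 0;0 0 -0.02 0;0 0 -0.02 0;0 0 -0.02 0;0 0 -0.02 0;0 0 -0.01 0;0 0 -0.01 0;0 0 -0.01 0;0 0 -0.006 0;0 0 -0.004 0;0 0 -0.002 0;0 0 0 0;0 0 0 0;0 0 0 0"

```text
time: 8.3
tool_pos: [0.6528, 0.103, 0.0691]
tcp_rot: [0.602, 3.083, 0.0]
wrist_force: [0.1, -0.4, -1.6]
width: 0.548
grip_force: 41.4
```

carry_out:
  series: "0 0 -0.002 0;0 0 -0.001 0;0 0 0 0;0 0 0 0"

```text
time: 8.8
tool_pos: [0.6529, 0.103, 0.0665]
tcp_rot: [0.602, 3.083, 0.0]
wrist_force: [-2.2, -0.1, 5.1]
width: 0.548
grip_force: 41.9
```

carry_out:
  series: "0 0 0 0;0 0 0 0;0 0 0 0;0 0 0 0;0 0 0 0;0 0 0 0"
  jaw: 1

```text
time: 9.55
tool_pos: [0.6526, 0.103, 0.0658]
tcp_rot: [0.602, 3.083, 0.0]
wrist_force: [-0.4, -0.3, -0.6]
width: 1.0
grip_force: 0.0
```

carry_out:
  series: "0 0 0.015 0;0 0 0.025 0;0 0 0.025 0;0 0 0.025 0;0 0 0.025 0;0 0 0.025 0;0 0 0.01 0;0 0 0 0;0 0 0 0"

```text
time: 10.68
tool_pos: [0.6519, 0.1029, 0.2146]
tcp_rot: [-0.602, -3.082, 0.001]
wrist_force: [-0.5, -0.8, 0.3]
width: 0.997
grip_force: 0.0
```

```bash
python3 - <<'E'
from h import *
im=wmeas((.652,.1032),.012); cv2.imwrite("pics/w2.png",im)
E
```

```text
rim [0.6527 0.103 ] 605 0.0014 z 0.0418
griptop 0.6521 0.1039 0.024 634 side (array([0.65241096, 0.10373584]), np.float64(0.00017465612924876938)) 180 model [0.6408 0.108  0.261 ] 0.295
tcp [0.6519 0.1029 0.2146] [-6.020e-01 -3.082e+00  1.000e-03] [ 0.12  0.26  1.67 -0.    1.22 -1.07] 10.675
```

View pics/w2.png

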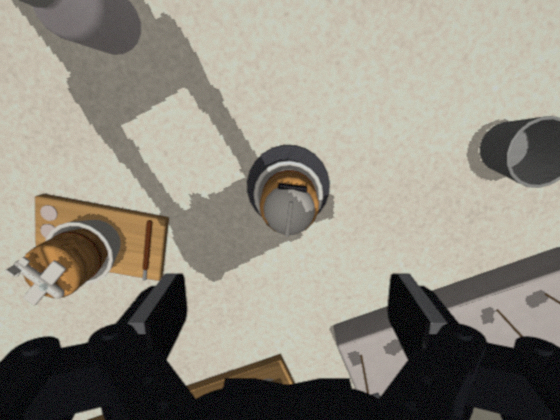

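The helmet stands upright and released in the spare cup at (288,192), and the measurements put it within 1 mm of centre. Next is the aeroplane.

carry_out:
  series: "-0.0038 -0.0331 0 0;-0.0038 -0.0331 0 0;-0.0038 -0.0331 0 0;-0.0038 -0.0331 0 0;-0.0038 -0.0331 0 0;-0.0038 -0.0331 0 0;0 0 0 0;0 0 0 0;0 0 0 0;0 0 0 0"

```text
time: 11.98
tool_pos: [0.6299, -0.0946, 0.2156]
tcp_rot: [-0.6, -3.083, -0.0]
wrist_force: [-0.1, -0.6, 0.8]
width: 1.001
grip_force: 0.0
```

```bash
python3 - <<'E'
from h import *
im=wmeas((.629,-.096),.020)
E
```

```text
rim [ 0.6294 -0.0969] 626 0.0014 z 0.0498
griptop 0.6283 -0.0967 0.024 1502 side (array([ 0.62872496, -0.09672131]), np.float64(0.00017566489849699508)) 202 model [ 0.6175 -0.0924  0.2683] 0.296
tcp [ 0.6299 -0.0946  0.2156] [-0.6   -3.083 -0.   ] [-0.19  0.21  1.72  0.    1.21 -1.37] 11.975
```

carry_out:
  series: "-0.0013 -0.0021 -0.025 0;0 0 -0.025 0;0 0 -0.025 0;0 0 -0.025 0;0 0 -0.0235 0;0 0 -0.018 0;0 0 0 0;0 0 0 0;0 0 0 0"

```text
time: 13.15
tool_pos: [0.6296, -0.0979, 0.0758]
tcp_rot: [0.602, 3.081, -0.0]
wrist_force: [-0.6, -0.2, 0.2]
width: 1.003
grip_force: 0.0
```

carry_out:
  series: "0 0 0 0;0 0 0 0;0 0 0 0;0 0 0 0;0 0 0 0;0 0 0 0;0 0 0 0;0 0 0 0"
  jaw: -1

```text
time: 14.15
tool_pos: [0.629, -0.0978, 0.0751]
tcp_rot: [0.602, 3.082, -0.0]
wrist_force: [0.1, 0.7, 5.2]
width: 0.552
grip_force: 41.2
```

carry_out:
  series: "0 0 0.01 0;0 0 0.025 0;0 0 0.025 0;0 0 0.025 0;0 0 0.025 0;0 0 0.025 0;0 0 0.01 0;0 0 0 0;0 0 0 0;0 0 0 0"

```text
time: 15.4
tool_pos: [0.6277, -0.0975, 0.2176]
tcp_rot: [-0.602, -3.081, 0.0]
wrist_force: [-1.0, -0.8, -0.9]
width: 0.548
grip_force: 41.4
```

```bash
python3 - <<'E'
from h import *
held(); print(bot.read_state()["tool_pos"])
im=wmeas((.629,-.096),.020,False); cv2.imwrite("pics/w3.png",im)
E
```

```text
held off -0.018 [-0.0005  0.0003] 0.0003 715
held off -0.006 [-0.0005  0.    ] 0.0002 792
held off 0.003 [-0.0005 -0.0001] 0.0003 712
[ 0.62781682 -0.09757007  0.21786851]
rim [ 0.6289 -0.0967] 821 0.0016 z 0.0497
tcp [ 0.6278 -0.0976  0.2179] [-0.602 -3.081  0.   ] [-0.19  0.21  1.72 -0.    1.21 -1.38] 15.45
```

View pics/w3.png

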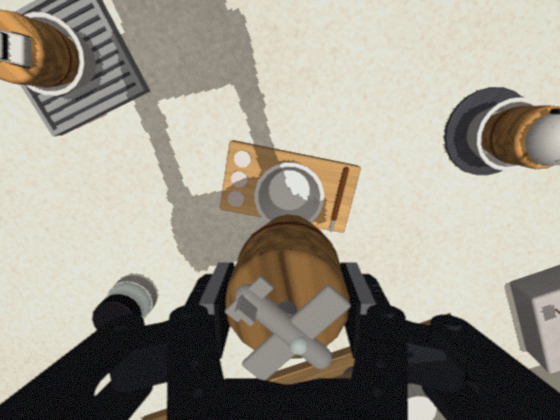

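The aeroplane is held upright at (288,320), and the emptied hand-painting cup is at (290,192). Next, the turntable.

carry_out:
  series: "-0.0167 0.0353 0 0;-0.0167 0.0353 0 0;-0.0167 0.0353 0 0;-0.0167 0.0353 0 0;-0.0167 0.0353 0 0;-0.0167 0.0353 0 0;-0.0167 0.0353 0 0;-0.0167 0.0353 0 0;-0.0167 0.0353 0 0;-0.0167 0.0353 0 0;0 0 0 0;0 0 0 0;0 0 0 0;0 0 0 0"

```text
time: 17.25
tool_pos: [0.4619, 0.2545, 0.2192]
tcp_rot: [0.604, 3.083, -0.0]
wrist_force: [-0.0, 0.2, -1.4]
width: 0.549
grip_force: 41.5
```

```bash
python3 - <<'E'
from h import *
im=wmeas((.46,.255),.022,False); held()
E
```

```text
rim [0.4601 0.2553] 851 0.0016 z 0.0517
tcp [0.4619 0.2545 0.2192] [ 0.604  3.083 -0.   ] [ 0.46  0.    1.95 -0.    1.19 -0.73] 17.25
held off -0.018 [-0.0005  0.0003] 0.0003 698
held off -0.006 [-0.0004 -0.    ] 0.0002 810
held off 0.003 [-0.0005 -0.0001] 0.0002 708
```

carry_out:
  series: "-0.0011 0.0007 -0.02 0;0 0 -0.02 0;0 0 -0.02 0;0 0 -0.02 0;0 0 -0.02 0;0 0 -0.01 0;0 0 -0.01 0;0 0 -0.01 0;0 0 -0.006 0;0 0 -0.003 0;0 0 -0.002 0;0 0 0 0;0 0 0 0;0 0 0 0"

```text
time: 19.1
tool_pos: [0.4606, 0.2561, 0.0785]
tcp_rot: [0.602, 3.083, 0.0]
wrist_force: [0.0, 0.4, -1.8]
width: 0.544
grip_force: 41.5
```

carry_out:
  series: "0 0 -0.001 0;0 0 -0.0005 0;0 0 0 0;0 0 0 0"

```text
time: 19.6
tool_pos: [0.4606, 0.256, 0.0771]
tcp_rot: [0.602, 3.083, 0.0]
wrist_force: [-0.7, -0.5, 2.2]
width: 0.55
grip_force: 41.7
```

carry_out:
  series: "0 0 0 0;0 0 0 0;0 0 0 0;0 0 0 0;0 0 0 0;0 0 0 0"
  jaw: 1

```text
time: 20.35
tool_pos: [0.4604, 0.256, 0.0768]
tcp_rot: [-0.602, -3.083, 0.0]
wrist_force: [0.5, 0.3, 1.3]
width: 1.001
grip_force: 0.0
```

carry_out:
  series: "0 0 0.015 0;0 0 0.025 0;0 0 0.025 0;0 0 0.025 0;0 0 0.025 0;0 0 0.025 0;0 0 0 0;0 0 0 0;0 0 0 0"

```text
time: 21.48
tool_pos: [0.4596, 0.2555, 0.2153]
tcp_rot: [-0.602, -3.081, 0.002]
wrist_force: [-0.4, -0.9, -1.2]
width: 1.0
grip_force: 0.0
```

```bash
python3 - <<'E'
from h import *
im=wmeas((.46,.255),.022); cv2.imwrite("pics/w4.png",im)
E
```

```text
rim [0.4609 0.2552] 635 0.0014 z 0.0519
griptop 0.4602 0.2571 0.0239 1529 side (array([0.46055972, 0.25700135]), np.float64(0.00016094002639210596)) 205 model [0.4484 0.2604 0.2682] 0.296
tcp [0.4596 0.2555 0.2153] [-6.020e-01 -3.081e+00  2.000e-03] [ 0.46  0.    1.95 -0.    1.19 -0.72] 21.475
```

View pics/w4.png

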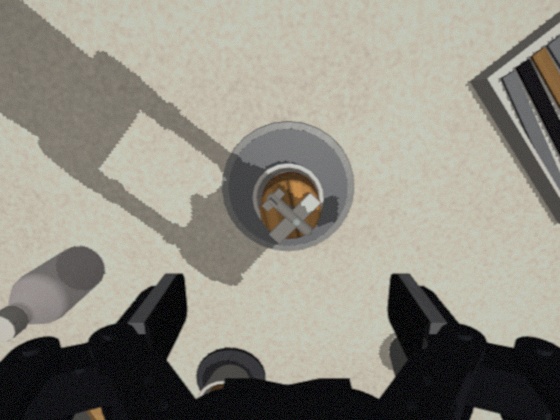

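The aeroplane stands upright in the turntable cup at (290,200), about 2 mm off centre, inside the play. Next is the car.

carry_out:
  series: "-0.0009 -0.0351 0 0;-0.0009 -0.0351 0 0;-0.0009 -0.0351 0 0;-0.0009 -0.0351 0 0;-0.0009 -0.0351 0 0;-0.0009 -0.0351 0 0;-0.0009 -0.0351 0 0;-0.0009 -0.0351 0 0;-0.0009 -0.0351 0 0;-0.0009 -0.0351 0 0;-0.0009 -0.0351 0 0;-0.0009 -0.0351 0 0;-0.0009 -0.0351 0 0;-0.0009 -0.0351 0 0;0 0 0 0;0 0 0 0;0 0 0 0;0 0 0 0"

```text
time: 23.78
tool_pos: [0.4478, -0.2346, 0.2167]
tcp_rot: [-0.6, -3.084, -0.0]
wrist_force: [-0.4, 0.5, 0.7]
width: 0.998
grip_force: 0.0
```

```bash
python3 - <<'E'
from h import *
im=wmeas((.447,-.236),.014)
E
```

```text
rim [ 0.4467 -0.2359] 600 0.0014 z 0.0438
griptop 0.4469 -0.2355 0.0241 1205 side (array([ 0.44723587, -0.23549042]), np.float64(0.00018218858589598658)) 181 model [ 0.4357 -0.2316  0.2684] 0.297
tcp [ 0.4478 -0.2346  0.2167] [-0.6   -3.084 -0.   ] [-0.53 -0.04  1.99  0.    1.19 -1.72] 23.775
```

carry_out:
  series: "-0.0007 -0.0009 -0.025 0;0 0 -0.025 0;0 0 -0.025 0;0 0 -0.025 0;0 0 -0.025 0;0 0 -0.0145 0;0 0 -0.0095 0;0 0 0 0;0 0 0 0;0 0 0 0"

```text
time: 25.08
tool_pos: [0.4478, -0.2367, 0.0687]
tcp_rot: [0.602, 3.082, -0.001]
wrist_force: [0.6, -0.7, 0.3]
width: 1.003
grip_force: 0.0
```

carry_out:
  series: "0 0 0 0;0 0 0 0;0 0 0 0;0 0 0 0;0 0 0 0;0 0 0 0;0 0 0 0;0 0 0 0"
  jaw: -1

```text
time: 26.08
tool_pos: [0.4474, -0.2364, 0.0682]
tcp_rot: [0.602, 3.083, -0.0]
wrist_force: [-0.4, 0.8, 5.0]
width: 0.55
grip_force: 41.3
```

carry_out:
  series: "0 0 0.01 0;0 0 0.025 0;0 0 0.025 0;0 0 0.025 0;0 0 0.025 0;0 0 0.025 0;0 0 0.014 0;0 0 0 0;0 0 0 0;0 0 0 0"

```text
time: 27.32
tool_pos: [0.4463, -0.2359, 0.2153]
tcp_rot: [-0.602, -3.081, -0.001]
wrist_force: [0.2, -0.2, -2.6]
width: 0.544
grip_force: 41.5
```

carry_out:
  series: "0.0229 0.0174 0 0;0.0229 0.0174 0 0;0.0229 0.0174 0 0;0.0229 0.0174 0 0;0.0229 0.0174 0 0;0.0229 0.0174 0 0;0.0229 0.0174 0 0;0.0229 0.0174 0 0;0 0 0 0;0 0 0 0;0 0 0 0;0 0 0 0"

```text
time: 28.82
tool_pos: [0.6298, -0.0977, 0.2168]
tcp_rot: [-0.604, -3.083, 0.0]
wrist_force: [0.3, 0.1, -1.5]
width: 0.546
grip_force: 41.6
```

```bash
python3 - <<'E'
from h import *
im=wmeas((.629,-.0968),.020,False); held(); cv2.imwrite("pics/w5.png",im)
E
```

```text
rim [ 0.6288 -0.0966] 862 0.0016 z 0.0497
tcp [ 0.6298 -0.0977  0.2168] [-0.604 -3.083  0.   ] [-0.19  0.21  1.72 -0.    1.21 -1.38] 28.825
held off -0.018 [-0.0004  0.0002] 0.0003 703
held off -0.006 [-0.0004 -0.    ] 0.0002 799
held off 0.003 [-0.0004 -0.0001] 0.0003 705
```

View pics/w5.png

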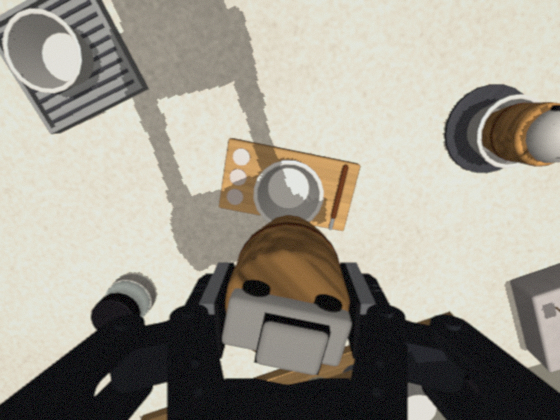

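The car is held upright at (288,320), and the hand-painting cup at (290,192) is empty. Lowering.

carry_out:
  series: "-0.0004 0.0009 -0.02 0;0 0 -0.02 0;0 0 -0.02 0;0 0 -0.02 0;0 0 -0.02 0;0 0 -0.01 0;0 0 -0.01 0;0 0 -0.01 0;0 0 -0.006 0;0 0 -0.003 0;0 0 -0.003 0;0 0 0 0;0 0 0 0;0 0 0 0"

```text
time: 30.68
tool_pos: [0.6301, -0.0963, 0.0751]
tcp_rot: [0.602, 3.083, -0.0]
wrist_force: [0.9, 1.0, -2.1]
width: 0.547
grip_force: 41.6
```

carry_out:
  series: "0 0 -0.001 0;0 0 0 0;0 0 0 0"

```text
time: 31.05
tool_pos: [0.6302, -0.0963, 0.0743]
tcp_rot: [0.602, 3.083, 0.0]
wrist_force: [-0.8, 0.9, 2.0]
width: 0.548
grip_force: 41.9
```

carry_out:
  series: "0 0 0 0;0 0 0 0;0 0 0 0;0 0 0 0;0 0 0 0;0 0 0 0"
  jaw: 1

```text
time: 31.8
tool_pos: [0.6299, -0.0962, 0.0738]
tcp_rot: [0.602, 3.083, 0.0]
wrist_force: [0.8, 0.2, 0.6]
width: 1.002
grip_force: 0.0
```

carry_out:
  series: "0 0 0.015 0;0 0 0.025 0;0 0 0.025 0;0 0 0.025 0;0 0 0.025 0;0 0 0.025 0;0 0 0 0;0 0 0 0;0 0 0 0"

```text
time: 32.92
tool_pos: [0.6289, -0.0961, 0.2121]
tcp_rot: [-0.602, -3.081, 0.0]
wrist_force: [-0.7, -0.8, -0.4]
width: 0.998
grip_force: 0.0
```

```bash
python3 - <<'E'
from h import *
im=wmeas((.629,-.0968),.020)
E
```

```text
rim [ 0.6295 -0.0967] 640 0.0015 z 0.0498
griptop 0.6299 -0.0951 0.0241 1275 side (array([ 0.63029552, -0.09548144]), np.float64(0.00017889685792910282)) 203 model [ 0.6177 -0.0918  0.2636] 0.292
tcp [ 0.6289 -0.0961  0.2121] [-0.602 -3.081  0.   ] [-0.19  0.22  1.73 -0.    1.2  -1.38] 32.925
```

The car is placed, with its grip top at the expected height and within 2 mm of centre. Back to the helmet in the spare holder at (0.6523, 0.1038).

carry_out:
  series: "0.0039 0.0333 0 0;0.0039 0.0333 0 0;0.0039 0.0333 0 0;0.0039 0.0333 0 0;0.0039 0.0333 0 0;0.0039 0.0333 0 0;0 0 0 0;0 0 0 0;0 0 0 0;0 0 0 0"

```text
time: 34.22
tool_pos: [0.6533, 0.1026, 0.2137]
tcp_rot: [-0.604, -3.083, 0.0]
wrist_force: [0.2, -0.6, 0.3]
width: 0.999
grip_force: 0.0
```

```bash
python3 - <<'E'
from h import *
im=wmeas((.652,.1035),.012)
E
```

```text
rim [0.6526 0.103 ] 608 0.0014 z 0.0418
griptop 0.6518 0.104 0.0239 624 side (array([0.65244914, 0.10378504]), np.float64(0.00019417843276762117)) 185 model [0.6418 0.1075 0.2602] 0.294
tcp [0.6533 0.1026 0.2137] [-0.604 -3.083  0.   ] [ 0.12  0.26  1.67 -0.    1.21 -1.07] 34.225
```

carry_out:
  series: "-0.0011 0.001 -0.025 0;0 0 -0.025 0;0 0 -0.025 0;0 0 -0.025 0;0 0 -0.025 0;0 0 -0.0145 0;0 0 -0.009 0;0 0 0 0;0 0 0 0;0 0 0 0"

```text
time: 35.52
tool_pos: [0.653, 0.1047, 0.0665]
tcp_rot: [0.602, 3.082, 0.001]
wrist_force: [0.1, -0.4, 0.6]
width: 0.997
grip_force: 0.0
```

carry_out:
  series: "0 0 0 0;0 0 0 0;0 0 0 0;0 0 0 0;0 0 0 0;0 0 0 0;0 0 0 0;0 0 0 0"
  jaw: -1

```text
time: 36.52
tool_pos: [0.6526, 0.1046, 0.0658]
tcp_rot: [0.602, 3.083, 0.0]
wrist_force: [0.0, -1.1, 5.2]
width: 0.545
grip_force: 41.7
```

carry_out:
  series: "0 0 0.01 0;0 0 0.025 0;0 0 0.025 0;0 0 0.025 0;0 0 0.025 0;0 0 0.025 0;0 0 0.018 0;0 0 0 0;0 0 0 0;0 0 0 0"

```text
time: 37.78
tool_pos: [0.6513, 0.1044, 0.2165]
tcp_rot: [-0.602, -3.081, 0.001]
wrist_force: [-0.5, 0.4, -1.7]
width: 0.545
grip_force: 41.4
```

carry_out:
  series: "-0.0204 -0.034 0 0;-0.0204 -0.034 0 0;-0.0204 -0.034 0 0;-0.0204 -0.034 0 0;-0.0204 -0.034 0 0;-0.0204 -0.034 0 0;-0.0204 -0.034 0 0;-0.0204 -0.034 0 0;-0.0204 -0.034 0 0;-0.0204 -0.034 0 0;0 0 0 0;0 0 0 0;0 0 0 0;0 0 0 0"

```text
time: 39.52
tool_pos: [0.4486, -0.2346, 0.2181]
tcp_rot: [-0.6, -3.084, -0.0]
wrist_force: [-0.2, -0.3, -0.8]
width: 0.546
grip_force: 41.7
```

```bash
python3 - <<'E'
from h import *
im=wmeas((.447,-.236),.014,False); held(); cv2.imwrite("pics/w6.png",im)
E
```

```text
rim [ 0.446  -0.2356] 881 0.0016 z 0.0437
tcp [ 0.4486 -0.2346  0.2181] [-0.6   -3.084 -0.   ] [-0.53 -0.04  1.99  0.    1.19 -1.72] 39.525
held off -0.018 [ 0.0001 -0.0004] 0.0003 684
held off -0.006 [ 0.0003 -0.0004] 0.0002 790
held off 0.003 [ 0.0003 -0.0004] 0.0002 679
```

View pics/w6.png

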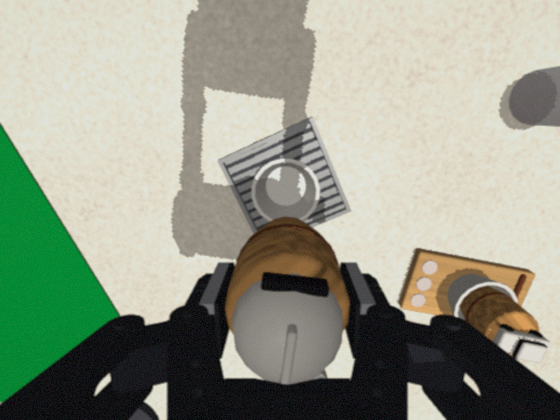

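The helmet is upright in the hand at (288,320), the drying-stand cup at (285,190) is empty, and the car stands in the hand-painting cup at (500,315). Lowering.

carry_out:
  series: "-0.0023 -0.0009 -0.025 0;0 0 -0.02 0;0 0 -0.02 0;0 0 -0.02 0;0 0 -0.02 0;0 0 -0.012 0;0 0 -0.01 0;0 0 -0.01 0;0 0 -0.007 0;0 0 -0.003 0;0 0 -0.002 0;0 0 0 0;0 0 0 0;0 0 0 0"

```text
time: 41.38
tool_pos: [0.4461, -0.2364, 0.0696]
tcp_rot: [0.602, 3.083, -0.0]
wrist_force: [-0.0, 0.0, -1.9]
width: 0.544
grip_force: 41.7
```

carry_out:
  series: "0 0 -0.001 0;0 0 -0.001 0;0 0 0 0;0 0 0 0"

```text
time: 41.88
tool_pos: [0.4461, -0.2365, 0.0678]
tcp_rot: [0.602, 3.083, -0.0]
wrist_force: [-1.6, 0.8, 4.6]
width: 0.544
grip_force: 42.2
```

carry_out:
  series: "0 0 0 0;0 0 0 0;0 0 0 0;0 0 0 0;0 0 0 0;0 0 0 0"
  jaw: 1

```text
time: 42.62
tool_pos: [0.4459, -0.2363, 0.0673]
tcp_rot: [0.602, 3.083, -0.0]
wrist_force: [-0.2, -0.5, -0.4]
width: 1.001
grip_force: 0.0
```

carry_out:
  series: "0 0 0.015 0;0 0 0.025 0;0 0 0.025 0;0 0 0.025 0;0 0 0.025 0;0 0 0.025 0;0 0 0 0;0 0 0 0;0 0 0 0"

```text
time: 43.75
tool_pos: [0.4451, -0.2358, 0.2059]
tcp_rot: [-0.602, -3.081, -0.001]
wrist_force: [0.4, -0.5, 0.2]
width: 0.997
grip_force: 0.0
```

```bash
python3 - <<'E'
from h import *
im=wmeas((.447,-.236),.014)
im,d=eyes.read_camera("scene"); cv2.imwrite("pics/scene1.png",im)
E
```

```text
rim [ 0.4467 -0.2361] 628 0.0014 z 0.0438
griptop 0.4458 -0.237 0.0239 665 side (array([ 0.44632682, -0.23733866]), np.float64(0.00018380416894532803)) 217 model [ 0.4342 -0.2311  0.252 ] 0.286
tcp [ 0.4451 -0.2358  0.2059] [-6.020e-01 -3.081e+00 -1.000e-03] [-0.54 -0.03  2.01 -0.    1.17 -1.72] 43.75
```

View pics/scene1.png

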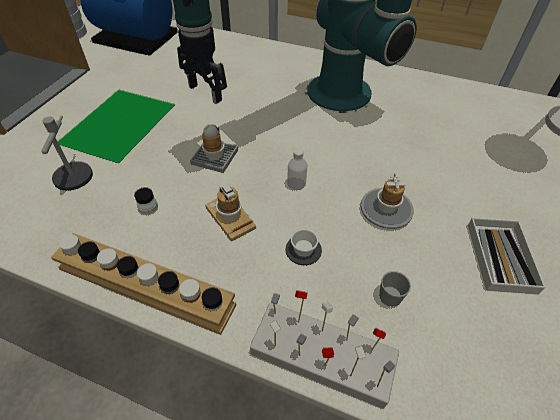

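The final scene is as wanted. The helmet is on the drying stand (212,140), the car on the hand-painting stand (228,200) and the aeroplane on the turntable (392,190). The spare holder is empty, the bystanders have not moved, and the gripper is clear.

```bash
python3 -c "
from h import *
print(bot.finish_job())"
```

```text
the job is handed in; nothing more can be done
None
```

The job is handed in, with no verdict shown: helmet on the drying stand, car on the hand-painting stand and aeroplane on the turntable, each upright, let go and about 2 mm or less off centre by the wrist camera, in about 44 s of the 112 s allowed.

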